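# Stand a fallen engine piston back up on its skirt

## Robot

A 6-joint arm with a two-finger parallel gripper is mounted at the origin on the work surface. World frame = base frame: x ahead of the robot, y to its left, z up, the work surface at z = 0. Lengths are in m, angles in rad, forces in N, time in s.
With the tool pointing down it reaches from about 0.375 to 0.925 m from the base axis. Payload 5.7 kg.
Tool frame: the origin (TCP) lies midway between the tips of the shut fingers; the grasp point (between the pads) lies 19 mm behind it; z points along the fingers, y is the line along which they close (so a half turn about z gives the same grasp; the last joint's range is limited). The gripper opens to 88 mm and grips with 3 to 60 N. Pads are 20 mm wide; open, the fingers measure 115 mm over their backs; the gripper's body (75 mm by 178 mm) begins 61 mm behind the grasp point.
Start: joints at [1.063, 0.359, 1.51, -0, 1.272, -0.115], TCP at [0.23, 0.554, 0.223] pointing down, gripper open.
Joint ranges: [-2.97, 2.97], [-1.01, 2.36], [0.21, 2.38], [-0.96, 4.11], [0.2, 2.71], [-2.98, 2.98]. Speed limits (rad/s): [2.39, 2.39, 3.14, 3.14, 3.14, 3.14].

## Interface

Orientations are given as a unit quaternion [x, y, z, w].
In Python, from bench import move_ptp, servo_line, goto_joints, move_gripper, sleep, inverse_kinematics, capture, PlanningError, close_job, spot_in, silhouettes, current_clock, current_joint_pos, current_qvel, current_joint_torque, current_position, current_orientation, current_force, current_torque, current_finger_gap, current_grip_force gives the robot as it stands. Calls block until the motion is done:
- move_ptp(position, orientation): joint-space move of the TCP to a pose.
- servo_line(position, orientation=None, rate=0.15, contact_N=None): straight line of the TCP; orientation=None keeps the orientation; rate is the mean speed in m/s. With contact_N (N) it stops when the force on the tool has changed by that much, and returns True; else False.
- goto_joints(angles): joint-space move.
- move_gripper(opening): finger opening in m; the grip force is fixed at half the most; returns when the fingers have stopped.
- sleep(seconds).
- inverse_kinematics(position, orientation): joint angles nearest the present ones, or None.
- capture(name): name is "scene" or "top" or "wrist"; returns a dict with "image" (384x512x3 uint8, blue, green, red), "range_z" (384x512 float32, m along the optical axis (not along the pixel's ray), 0 where there is no reading), "intrinsics" (3x3 intrinsics, pixels), "R" (3x3) and "t" (3): a world point X has camera coordinates R X + t. Camera axes: x right, y down, z forward; pixel columns grow to the right and rows downward; lengths in m; the calibration is good to about 2 mm. The wrist camera is an equidistant fisheye: a pixel r from the principal point sees the ray r / f radians off the axis. A picture is of the moment at which its call begins.
A pose or a line that the arm cannot do raises PlanningError and nothing moves.
- close_job(): hands the job in; it is judged then, once.
Trained networks look in the newest picture that a camera, given by its name, has taken for a name from the list of things; names that differ only in an ending like _2 or _b are one class to them, and where a whole thing is asked for, a point or a joint stands for the part that bears it (a point fixed in the world has none). Each returns a list of dicts, best first, with "conf" (0 to 1); they miss things now and then, are a little off and sometimes report something else, mostly with a low value. They report only what shows in the picture. A call takes as long as a camera call. They do not tell look-alikes from the thing itself.
- spot_in(camera, query): "xy" ([column, row] in pixels, amid what is visible of it).
- silhouettes(camera, query): "region" (384x512 bool, what is visible of it) and "xy" ([column, row] in pixels, amid what is visible of it).
Readings, each from a call of its own:
- current_clock(): time.
- current_joint_pos(): joint angles.
- current_qvel(): joint speeds.
- current_joint_torque(): joint torques, N m.
- current_position(): TCP position.
- current_orientation(): TCP orientation.
- current_force(): force on the tool from outside, world axes, zero at the start.
- current_torque(): the same for the moment, N m.
- current_finger_gap(): finger opening in m.
- current_grip_force(): force on a finger pad.
Only numpy, scipy, OpenCV 4.12 (cv2) and the standard library are available. Lean on these libraries where they do the work, as an engineer would, in place of code of your own. Each camera call takes 0.05 s, during which the arm holds its last target. There are 200 camera calls.

## Task

One of the pistons on the rubber mat has fallen over on its side. Push it back up with your fingertips, tipping it over the edge of its open skirt until it stands crown up on the mat like the others; do not lift or carry it, and leave the other things where they are.

Things in the scene. Friction and masses are not known exactly. Their poses are not given: they have to be found in the camera images.
- piston_centre (a point): the fallen piston: aluminium engine piston, 100 mm in diameter (outside an even 16-sided barrel, 98 mm across the flats), 86 mm from the open foot of its skirt to its crown; the only one lying on its side, its axis pointing any way over the mat. This point: on the axis, half-way along. z axis: along the piston's axis, from the open skirt (-z) to the crown (+z)
- piston: the same fallen piston; origin at the centre of its open foot, z axis towards the crown. 0.5 to 0.8 kg; centre of mass on the axis, 52 mm from the foot. It lies on one flat of the barrel and does not roll by itself. Tipped up about 47 degrees over the edge of its foot it balances; beyond that it drops onto its skirt by itself
- piston_foot (a point): centre of the open foot (skirt end) of the fallen piston, 43 mm from its centre; same axes. The skirt is hollow, its wall about 7 mm thick. The foot's edge grips the rubber mat (friction about 0.9) and stays put as the pivot while the piston is tipped
- piston_crown (a point): centre of the flat outer face of the fallen piston's crown, 43 mm from its centre, at the end with three dark ring grooves round the barrel; same axes. While it lies, this face stands upright, 98 mm high above the mat. Push on it near its top edge, forwards and upwards along the arc about the foot's lower edge: pushed low or dead level the piston slides or jams
- mat: dark grey rubber work mat fixed on the bench, 460 x 660 x 6 mm, x and y along its sides; origin at the centre of its underside, its top 6 mm above the bench
- mate_a_centre (a point): a piston of the same kind standing crown up on the mat, 100 mm in diameter and 86 mm high; point on its axis at half its height; z axis up to its crown. To be left alone
- mate_b_centre (a point): another such standing piston; same point and axis. To be left alone
- pin_centre (a point): a loose steel gudgeon pin (tube, 24 mm in diameter, 78 mm high) standing on end on the mat at its edge away from the robot; its centre, z axis along it. To be left alone
- tin_centre (a point): a round tin 72 mm in diameter and 100 mm high standing on the bench beside the mat, at the robot's right; its centre, z axis up. To be left alone
There are look-alikes about, which are no part of the job. Leave any pink look-alike of the piston alone.

How it is judged:
By the outcome, as a careful person would: the job done as asked, in the order asked, and still so for the second after the job is handed in, with the robot touching nothing.
It also fails if it takes over 38 s, if anything falls off the work surface, if the arm or the gripper's body presses on something with over 40 N, if the wrist force passes 120 N, or if a joint passes its speed limit or range.

## Working session

There is one attempt and no reset: what is moved stays moved. The work goes in short steps, each a Python script; the robot and the scene stay as the last script left them, time stands still between calls to the robot, and variables do not carry over. Pictures are saved under pics/ and viewed, at most 10 in all, crops included, and the job is handed in when it is done.

```bash
mkdir -p pics; python3 - <<'E'
from bench import *
import cv2,numpy as np
ims=[]
for c in("scene","top"):
    d=capture(c);ims.append(d["image"]);np.savez(c+".npz",**d)
    for q in("piston","piston_crown","piston_foot","mate_a_centre"):
        for s in spot_in(c,q)[:5]:print(c,q,np.round(s["xy"]),round(s["conf"],2))
cv2.imwrite("pics/a.png",ims[0]);cv2.imwrite("pics/b.png",ims[1])
print(current_clock())
E
```

```text
scene piston [122. 255.] 0.91
scene piston [113. 203.] 0.74
scene piston [256. 234.] 0.73
scene piston_crown [258. 233.] 0.9
scene piston_crown [117. 205.] 0.71
scene piston_crown [121. 256.] 0.7
scene piston_foot [256. 237.] 0.74
scene piston_foot [119. 254.] 0.73
scene piston_foot [115. 201.] 0.64
scene piston_foot [346. 175.] 0.58
scene mate_a_centre [305. 161.] 0.74
top piston [287. 148.] 0.85
top piston [384. 203.] 0.82
top piston [359. 278.] 0.69
top piston_crown [288. 148.] 0.81
top piston_crown [356. 278.] 0.74
top piston_crown [382. 203.] 0.58
top piston_foot [386. 205.] 0.95
top piston_foot [283. 147.] 0.92
top piston_foot [356. 278.] 0.63
top mate_a_centre [146. 199.] 0.63
0.5
```

View pics/a.png

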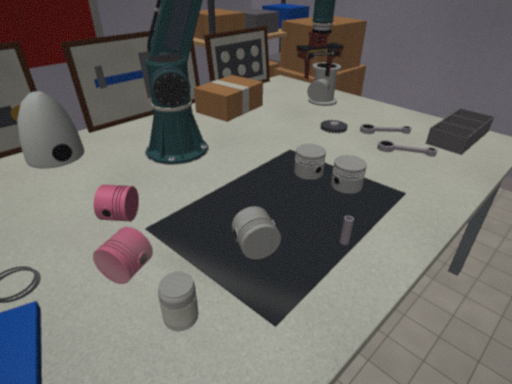

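View pics/b.png

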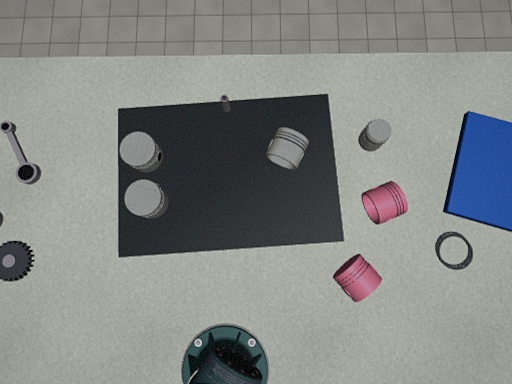

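The grey piston lies at top (287,148) and scene (256,234). The pink ones beside the mat are look-alikes, and the two mates stand at the left of the top view. Next I measure its axis from the depth data.

```bash
cat > h.py <<'E'
import numpy as np
def cloud(d):
    v,u=np.mgrid[:384,:512];z=d["range_z"];K=d["intrinsics"]
    p=np.stack([(u-K[0,2])/K[0,0]*z,(v-K[1,2])/K[1,1]*z,z],-1)
    return (p-d["t"])@d["R"]
E
python3 - <<'E'
import cv2,numpy as np
from h import cloud
ims=[];P=[]
for c,(u,v) in(("scene",(256,234)),("top",(287,148))):
    d=dict(np.load(c+".npz"));w=cloud(d);print(c,w[v,u],"cam",-d["R"].T@d["t"])
    if c=="top":
        for a in((287,148),(140,145),(145,193),(225,99),(378,129)):print(a,w[a[1],a[0]].round(3))
        c0=w[148,287,:2]
    ims.append(cv2.resize(d["image"][v-32:v+32,u-32:u+32],(400,400),interpolation=cv2.INTER_CUBIC))
    P.append(w)
cv2.imwrite("pics/c.png",np.hstack(ims))
for w in P:
    m=(w[...,2]>.015)&(w[...,2]<.13)&(np.linalg.norm(w[...,:2]-c0,axis=-1)<.09)
    q=w[m];print(len(q),q.mean(0),q[:,2].max(),np.percentile(q[:,2],98))
    r=cv2.minAreaRect((q[:,:2]*1000).astype(np.float32));print(r)
    t=q[q[:,2]>.085]; print("high",len(t),cv2.minAreaRect((t[:,:2]*1000).astype(np.float32)))
E
```

```text
scene [ 0.64944962 -0.20991434  0.08709466] cam [ 1.09327458 -0.6640765   0.62126258]
top [ 0.59925029 -0.17828802  0.10850932] cam [ 0.31458849 -0.10984766  1.07190409]
(287, 148) [ 0.599 -0.178  0.109]
(140, 145) [0.618 0.236 0.09 ]
(145, 193) [0.479 0.214 0.091]
(225, 99) [ 0.767 -0.     0.058]
(378, 129) [ 0.655 -0.435  0.098]
1843 [ 0.63347457 -0.19554609  0.07585093] 0.10814987615841058 0.10626842995669447
((617.4677734375, -178.960205078125), (101.98197937011719, 89.85533905029297), 64.2668685913086)
high 858 ((617.1202392578125, -179.43780517578125), (81.75038146972656, 89.62447357177734), 64.35554504394531)
1169 [ 0.6069941  -0.18121542  0.08747459] 0.11016514339586368 0.10689825080052023
((612.0368041992188, -181.58612060546875), (101.13700103759766, 87.08555603027344), 65.05919647216797)
high 846 ((612.013427734375, -181.80447387695312), (81.87242889404297, 87.30195617675781), 63.97379684448242)
```

View pics/c.png

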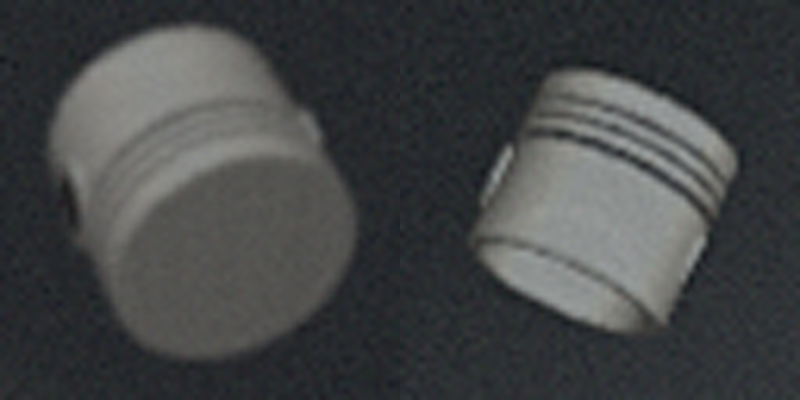

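The crown faces away from the robot, along roughly (0.90,-0.43). In the top crop its grooves are at the upper right and the open skirt at the lower left. I'll go beyond the crown and touch it near its top edge.

```bash
cat >> h.py <<'E'
from scipy.spatial.transform import Rotation as Rn
a=np.radians(-25.5);D=np.array([np.cos(a),np.sin(a),0]);C=np.array([.614,-.180,0]);PV=C-.043*D+[0,0,.006]
H=.083
def quats():
    out=[]
    for s in(1,-1):
        x=-s*D;z=np.array([0,0,-1.]);out.append(Rn.from_matrix(np.stack([x,np.cross(z,x),z],1)).as_quat())
    return out
def at(s,h): return PV+s*D+[0,0,h]
E
python3 - <<'E'
from bench import *
from h import *
p=at(.086+.045,H)
up=p+[0,0,.13]
best=None
for q in quats():
    j=inverse_kinematics(up,q);print(j)
    if j is not None and (best is None or abs(j[5])<best[0]):best=(abs(j[5]),q)
q=best[1];np.save("q.npy",q)
move_gripper(.025)
move_ptp(up,q)
servo_line(p,rate=.12)
hit=servo_line(at(.086-.005,H),rate=.03,contact_N=2.5)
t=np.array(current_position());print(hit,"s",(t-PV)@D,"h",t[2]-.006,current_force(),current_clock())
import cv2
d=capture("scene");cv2.imwrite("pics/d.png",cv2.resize(d["image"][130:290,170:350],(720,640))[:600])
E
```

```text
[-3.99380788e-01  5.45890798e-01  1.20595714e+00 -4.44089210e-16
  1.38974471e+00 -1.52511816e+00]
[-3.99380788e-01  5.45890798e-01  1.20595714e+00 -4.44089210e-16
  1.38974471e+00  1.61647450e+00]
True s 0.09860306037681466 h 0.08303735000051661 [ 0.98027588 -0.76603362  1.12662222] 7.0167
```

View pics/d.png

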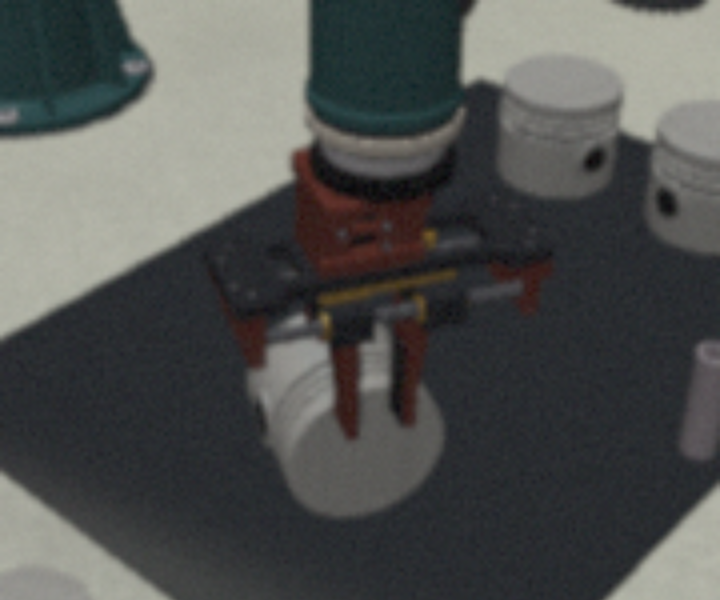

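The fingertips rest against the crown face near its top, roughly centred. Now I follow the arc.

```bash
python3 - <<'E'
from bench import *
from h import *
import cv2
t=np.array(current_position());p0=t-.096*D; p0[2]=.006   # pivot shifted to contact, TCP-corner=10mm
r=np.hypot(.086,H);a0=np.arctan2(H,.086)
lat=t-PV
for th in range(6,67,6):
    A=a0+np.radians(th)
    servo_line(p0+(r*np.cos(A)+.010-.001)*D+[0,0,r*np.sin(A)],rate=.05)
    print(th,np.round(current_force(),1),np.round(current_position(),3))
    if th==24: a=capture("scene")["image"][130:290,170:350]
sleep(.5)
b=capture("scene")["image"][130:290,170:350]
cv2.imwrite("pics/e.png",cv2.resize(np.hstack([a,b]),(800,356)));print(current_clock())
E
```

```text
6 [ 3.7 -1.3 -0.1] [ 0.655 -0.2    0.098]
12 [ 2.1 -1.4 -0.6] [ 0.646 -0.195  0.105]
18 [ 2.8 -0.3  0.1] [ 0.636 -0.191  0.112]
24 [ 1.3 -1.3 -0.2] [ 0.626 -0.186  0.117]
30 [ 1.1 -0.6 -0.4] [ 0.615 -0.181  0.121]
36 [ 0.3 -0.9 -0.4] [ 0.604 -0.175  0.124]
42 [-0.2 -0.7 -0.7] [ 0.593 -0.17   0.125]
48 [ 0.7 -0.  -0. ] [ 0.582 -0.165  0.125]
54 [ 0.5 -0.1  0.1] [ 0.57  -0.159  0.124]
60 [-0.2 -0.8 -0. ] [ 0.559 -0.154  0.122]
66 [1.  0.1 0. ] [ 0.548 -0.149  0.118]
12.0833
```

View pics/e.png

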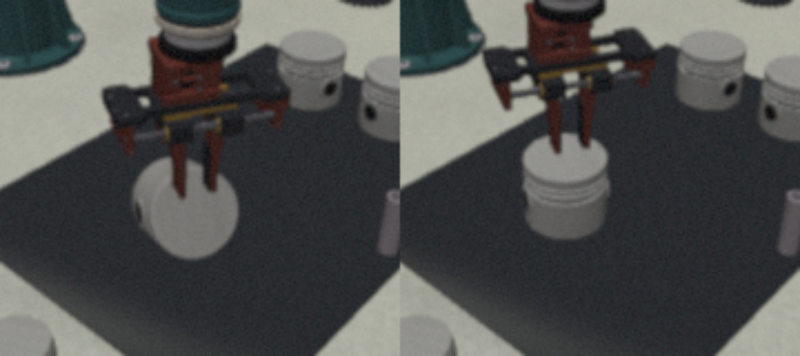

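The left view shows the piston tipped partway. In the right view it stands crown up on the mat, with the fingertips above it. I'll retreat, check and hand in.

```bash
python3 - <<'E'
from bench import *
from h import *
p=np.array(current_position());servo_line(p+[0,0,.13],rate=.12);sleep(.5)
d=capture("scene");w=cloud(d);m=(w[...,2]>.08)&(w[...,2]<.12)&(np.linalg.norm(w[...,:2]-(C-.09*D)[:2],axis=-1)<.08)
q=w[m];print(len(q),q.mean(0),q[:,2].std(),current_force(),current_clock())
if abs(np.median(q[:,2])-.092)<.005: print(close_job())
E
```

```text
777 [ 0.54049263 -0.14535092  0.09164213] 0.0030023851138241127 [-0.33019512 -0.12734176 -0.94872962] 13.8667
the job is handed in; nothing more can be done
None
```

The fallen piston now stands crown up on the mat. It was tipped up with the fingertips without lifting, nothing else was touched, and I handed the job in at about 14 s of the 38 s allowed.

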